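Pack the thickest dilator in the sprung-lid container

TASK

Press the red thumb pad of the blue sterilization container's catch so that the sprung lid pops fully open, then lay the thickest of the three steel dilators flat on the container's floor, setting it down rather than dropping it. Then swing the lid down and press it until the catch snaps and it stays shut by itself. Press pad and lid only as firmly as they need, by feel and without forcing them (the pad's exact height differs from container to container), and leave the other things where they lie.

Things in the scene. Friction and masses are not known exactly. Their poses are not given: they have to be found in the camera images.
- container: Blue aluminium container fixed to the counter: open box 130 mm (x) by 250 mm (y), 60 mm high, walls and floor 4 mm, so the inner floor is 4 mm above the counter. Origin under its centre, on the counter; z up, -x is the catch side facing the robot, +x the hinge side. Carrying loops on the short ends reach to 141 mm from the middle; two cam locks hang open on the front, not used
- pad (a point): Nominal middle of the red thumb pad's top (28 mm in x, 40 in y): 108 mm towards -x from the container's middle, 54 mm above the counter. The real pad is up to 3 mm lower or higher, different every time and not shown in the pose. Container's axes. Press it straight down. The steel hook stands 12 mm behind the pad's inner edge, 32 mm taller than it, and swings up to 7 mm towards the pad
- catch (a joint): Turn of the sprung catch, rad: 0 at rest, grows as the pad goes down (its middle is 42 mm from the pivot), rigid stop at 0.15. The hook lets go of the lid at about 0.115, when a fingertip on the pad has gone about 4 to 5 mm down and pushes with 7 to 9 N; the pad resists with about 4 N at first and 9 N just before the stop. More than 18 N on it is too much
- lid (a joint): Lid angle, rad: 0 on its rigid stop, 0.01 to 0.06 latched, 1.66 fully open (just past upright). A damped spring pushes it open in 1 to 2 s. To shut it, push the outer face round against 2 to 5 N, then down against 8 to 15 N: its lip rides over the hook and snaps under it at 0.01 to 0.06 (pressing on to 0 does no harm); let go. More than 25 N on it is too much
- hinge (a point): Middle of the lid's hinge line, on the container's +x top edge, 62 mm above the counter; the lid turns about the container's y. Axes as the container's
- lid_face (a point): Point in the middle of the lid's outer face (the top when shut), 105 mm from the hinge line: the place to push. Moves with the lid; x points along the lid to the hinge, z out of the outer face. The lid is 252 mm wide, 10 mm thick, reaches 132 mm from the hinge line (138 at its steel lip); its underside lies in the plane through the hinge line
- dilator_l: The thickest of three straight steel dilators lying loose on the counter in any order, about 220 g. 160 mm long, 17 mm thick: the -x half is a square-section handle (17 mm by 17 mm, dark grooves), the +x half a round shaft of the same thickness with a domed tip. Origin at mid-length on the underside; x runs along it from handle to tip, z up
- dilator_l_grip (a point): Grasp point on the thickest dilator's handle, close to its centre of mass: 12 mm from mid-length towards the handle, in the middle of its thickness
- dilator_m: The middle one of three straight steel dilators lying loose on the counter in any order, about 140 g. 160 mm long, 13 mm thick: the -x half is a square-section handle (13 mm by 13 mm, dark grooves), the +x half a round shaft of the same thickness with a domed tip. Origin at mid-length on the underside; x runs along it from handle to tip, z up
- dilator_s: The thinnest of three straight steel dilators lying loose on the counter in any order, about 90 g. 160 mm long, 10 mm thick: the -x half is a square-section handle (10 mm by 10 mm, dark grooves), the +x half a round shaft of the same thickness with a domed tip. Origin at mid-length on the underside; x runs along it from handle to tip, z up
- gallipot: Loose stainless gallipot (small bowl), 72 mm across, 45 mm high; origin under its centre. Leave alone
- allis: Loose Allis tissue forceps lying flat, 150 mm long, 8 mm high; origin at its pivot, underneath. Leave alone
- corner_guard: Loose ridged grey silicone corner guard, 52 mm square, 35 mm high; origin under its middle. Leave alone
Mind the look-alikes: they are no part of the job. What is shaped like the dilator_l but green, purple or yellow is not meant.

How it is judged:
On the way, in this order (a step that is already met when the one before it is completed fails the run):
1. the thumb pad is pressed until the catch lets go (value of joint catch above 0.1 rad).
2. the lid stands open (value of joint lid above 1.5 rad), for 0.2 s.
3. the thickest dilator lies on the container's floor, released, with the lid still open (x of dilator_l in the frame of container between -0.055 and 0.055 m and y of dilator_l in the frame of container between -0.06 and 0.06 m and z of dilator_l in the frame of container below 0.016 m and angle between dilator_l's own x axis and vertical between 1.45 and 1.69 rad and value of joint lid above 1.2 rad and contact force between the fingers and dilator_l below 0.1 N and linear speed of dilator_l below 0.03 m/s), for 0.3 s.
At the end, for the whole second after the job is handed in: The catch alone holds the lid shut (lid under 0.08 rad, catch back under 0.04 rad); the thickest dilator rests flat (within 7 degrees) on the container's floor, mid-length within 55 mm in x and 60 mm in y of the container's middle, underside less than 12 mm off the floor (x of dilator_l in the frame of container between -0.055 and 0.055 m and y of dilator_l in the frame of container between -0.06 and 0.06 m and z of dilator_l in the frame of container below 0.016 m and angle between dilator_l's own x axis and vertical between 1.45 and 1.69 rad and value of joint lid below 0.08 rad and velocity of joint lid below 0.05 rad/s and value of joint catch below 0.04 rad and linear speed of dilator_l below 0.03 m/s); the robot touches nothing.
It fails at once if the catch is pushed by the robot with more than 18 N (contact force between catch and the fingers above 18 N or contact force between catch and the arm above 18 N).
It fails at once if the lid is pushed by the robot with more than 25 N (contact force between lid and the fingers above 25 N or contact force between lid and the arm above 25 N).
It fails at once if the dilator is dropped or thrown into the container (faster than 0.6 m/s below its rim) (z of dilator_l in the frame of container below 0.06 m and x of dilator_l in the frame of container between -0.065 and 0.065 m and y of dilator_l in the frame of container between -0.125 and 0.125 m and linear speed of dilator_l above 0.6 m/s).
It fails at once if another thing on the counter is moved by more than 20 mm (distance of any of dilator_s, dilator_m, gallipot, allis, corner_guard from where it was at the start of the episode above 0.02 m).
It also fails if it takes over 72 s, if anything falls off the work surface, if the arm or the gripper's body presses on something with over 40 N, if the wrist force passes 120 N, or if a joint passes its speed limit or range.

ROBOT

A 6-joint arm with a two-finger parallel gripper is mounted at the origin on the work surface. World frame = base frame: x ahead of the robot, y to its left, z up, the work surface at z = 0. Lengths are in m, angles in rad, forces in N, time in s.
With the tool pointing down it reaches from about 0.25 to 0.8 m from the base axis. Payload 8.5 kg.
Tool frame: the origin (TCP) lies midway between the tips of the shut fingers; the grasp point (between the pads) lies 19 mm behind it (ctrl.grip_depth is the distance from the TCP to the grasp point, in m); z points along the fingers, x is the direction in which the jaws open and shut, and the axes are right-handed (so a half turn about z gives the same grasp; the last joint's range is limited). The gripper opens to 85 mm and grips with 20 to 120 N. Pads are 22 mm wide; open, the fingers measure 114 mm over their backs; the gripper's body (76 mm by 85 mm) begins 54 mm behind the grasp point. The pads swing forward as they close: fully open they stand 13 mm farther back than shut.
Start: joints at [-1.325, 0.238, -0.013, 1.319, 0, 1.571], TCP at [0.128, -0.509, 0.206] pointing down, gripper open.
Joint ranges: [-2.66, 2.66], [-1.03, 1.9], [-1.14, 1.46], [-1.82, 2.27], [-1.45, 1.34], [-3.14, 3.14]. Speed limits (rad/s): [2.22, 2.22, 2.79, 3.14, 3.14, 3.14].

INTERFACE

Orientations are given as a unit quaternion [x, y, z, w].
In Python, from bench import ctrl, optics gives the robot as it stands.
- The arm moves only by the tool servo_tool, never from a script. Its argument "plan" is a list of rows, each a list of 7 numbers: the finger opening in mm, from 0 to 85.4, then the shift along the world's x, y, z in mm, then the turn, a rotation vector about the world's x, y, z in rad. In form: [[gripper, tx, ty, tz, wx, wy, wz], ...]. A call has 1 to 20 rows; each row is the pose to reach, as a shift and turn from the pose commanded when the call began; what a row does not reach only later rows make up. A row lasts 1/12 s, in which the tool goes at most 41.7 mm and 7.16 degrees, less where a joint would pass 70% of its speed; a pose out of reach is approached as far as the arm can. A call with a gripper value outside its range is refused whole. The fingers move at their own pace and stop on an object; the grip force is fixed at half the most. Time passes only in rows, so rows that repeat a pose let the fingers close. It gives the time, the measured TCP pose, the force and the opening at its end, in the units of the state.
- ctrl.state(): the state, without advancing time (a new reading comes with each control period).
- optics.grab_frame(name): name is "side" or "top" or "wrist"; returns a dict with "color" (400x640x3 uint8, blue, green, red), "z_map" (400x640 float32, m along the optical axis (not along the pixel's ray), 0 where there is no reading), "fx", "fy", "cx", "cy" (pixels), "extrinsics" (4x4, takes a point from camera to world coordinates). Camera axes: x right, y up, looking along -z (the intrinsics and any distortion apply to the point x, -y, -z); pixel columns grow to the right and rows downward; lengths in m; the calibration is good to about 2 mm. The wrist camera is an equidistant fisheye: a pixel r from the principal point sees the ray r / f radians off the axis. A picture is of the moment at which its call begins.
- ctrl.finish_job(): hands the job in, once; it reports no verdict.
The state is a dict: "time_s": time; "joints": joint angles; "joint_velocities": joint speeds; "effort": joint torques, N m; "ee_pos": TCP position; "eef_rot": TCP orientation; "ft_force": force on the tool from outside, world axes, zero at the start; "torque": the same for the moment, N m; "opening": finger opening in m.
Only numpy, scipy, OpenCV 4.12 (cv2) and the standard library are available. Lean on these libraries where they do the work, as an engineer would, in place of code of your own. Each camera call takes 0.05 s, during which the arm holds its last target. There are 200 camera calls.

## Working session

There is one attempt and no reset: what is moved stays moved. The work goes in short steps, Python scripts to look and compute and a tool call to move; the robot and the scene stay as the last step left them, time stands still between calls to the robot, and variables do not carry over. Pictures are saved under pics/ and viewed, about 8 in all and at most 12, crops included, and the job is handed in when it is done.

Besides the shell and the picture viewer there is one more tool, called after ">>>" by a JSON object that holds its "name" and its "arguments". servo_tool: Moves the arm, as the interface text tells. Its arguments: {"type":"object","properties":{"plan":{"type":"array","items":{"type":"array","items":{"type":"number"}}}},"required":["plan"]}

```bash
mkdir -p pics; cat > h.py <<'E'
import numpy as np, cv2
from bench import ctrl, optics
def grab(n):
    f=optics.grab_frame(n); np.savez('pics/'+n+'.npz',**{k:np.array(v) for k,v in f.items()}); return f
def load(n): return np.load('pics/'+n+'.npz')
def cloud(f):
    z=f['z_map']; v,u=np.indices(z.shape)
    p=np.stack([(u-f['cx'])/f['fx']*z,-(v-f['cy'])/f['fy']*z,-z],-1)
    E=f['extrinsics']; w=p@E[:3,:3].T+E[:3,3]; w[z==0]=np.nan; return w
E
python3 - <<'E'
from h import *
print(ctrl.state())
for n in ('top','side'):
    f=grab(n); cv2.imwrite(f'pics/{n}0.png',f['color']); print(n,f['fx'],f['extrinsics'].round(3).tolist())
a=np.vstack([load('top')['color']]); cv2.imwrite('pics/top0.png',cv2.resize(a,(800,500)))
E
```

```text
{'time_s': 0.0, 'joints': array([-1.32499254e+00,  2.38775657e-01, -1.42733844e-02,  1.31927472e+00,
        1.58880841e-05,  1.57079901e+00]), 'joint_velocities': array([-6.90819568e-05,  2.54404552e-04, -8.90574260e-04, -6.02209494e-04,
        1.11540182e-03,  6.73864893e-04]), 'effort': array([-2.31091319e-03, -5.38778007e+01,  3.46435332e+01,  1.84540643e-02,
       -2.09849159e-04,  3.35627999e-05]), 'ee_pos': array([ 0.12763534, -0.50873521,  0.20537295]), 'eef_rot': array([ 7.88458207e-01, -6.15087857e-01, -5.97274875e-04, -4.76015724e-04]), 'ft_force': array([-0.48495164, -0.54264744,  0.25344107]), 'torque': array([ 0.06077144,  0.04543329, -0.03024005]), 'opening': 0.08550005736031002}
top 367.0524409430305 [[-0.008, 0.998, -0.064, 0.465], [-1.0, -0.007, 0.017, -0.016], [0.016, 0.064, 0.998, 1.085], [0.0, 0.0, 0.0, 1.0]]
side 397.88882253315694 [[-0.929, 0.278, -0.245, 0.268], [-0.371, -0.702, 0.608, 0.65], [-0.003, 0.655, 0.755, 0.918], [0.0, 0.0, 0.0, 1.0]]
```

View pics/top0.png

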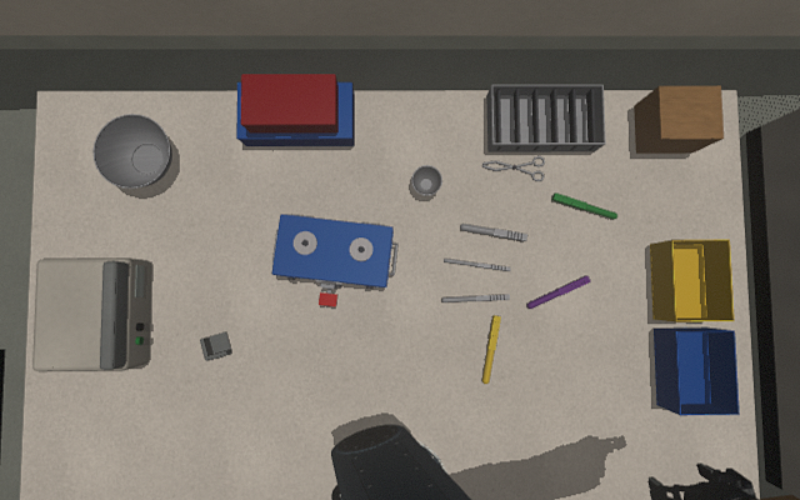

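View pics/side0.png

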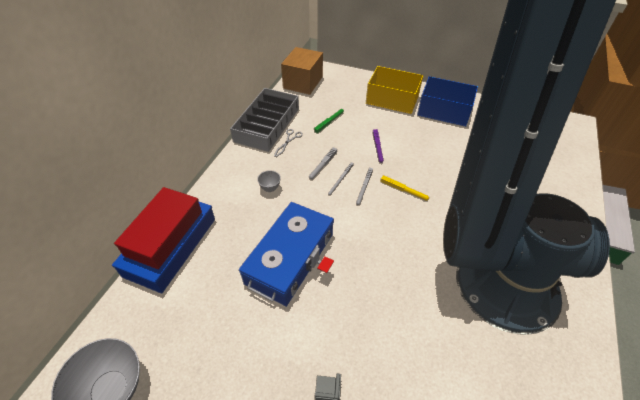

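The top view (800 px wide) shows the closed container at (333,252) with its red pad at (328,299). Dilator-like things: steel at (493,232), (477,265) and (476,298), green (585,206), purple (558,292), yellow (491,350). The steel one at (493,232) looks thickest, so I'll check it in a close crop and measure.

```bash
python3 - <<'E'
from h import *
f=load('top'); w=cloud(f); c=f['color']
cv2.imwrite('pics/crop1.png',cv2.resize(c[160:260,205:445],(800,333),interpolation=cv2.INTER_CUBIC))
hsv=cv2.cvtColor(c,cv2.COLOR_BGR2HSV)
def pca(m,name):
    p=w[m]; p=p[~np.isnan(p[:,0])]; r=cv2.minAreaRect(p[:,:2].astype(np.float32)*1000)
    print(name,len(p),'mean',p.mean(0).round(4),'med z',np.median(p[:,2]).round(4),'rect',np.round(r[0],1),np.round(r[1],1),round(r[2],2))
def box(m,u0,u1,v0,v1):
    o=np.zeros_like(m);o[v0:v1,u0:u1]=m[v0:v1,u0:u1];return o
red=((hsv[...,0]<8)|(hsv[...,0]>172))&(hsv[...,1]>150)
pca(box(red,240,285,225,255),'pad')
m=box(w[...,2]>0.06,210,325,165,235); pca(m,'lid')
blue=(hsv[...,0]>100)&(hsv[...,0]<130)&(hsv[...,1]>120)
pca(box(blue&(w[...,2]>.06),210,325,165,235),'lidblue')
g=cv2.cvtColor(c,cv2.COLOR_BGR2GRAY).astype(int)
for n,b in dict(A=(360,430,174,198),B=(348,412,202,219),C=(347,412,230,246)).items():
    pca(box(w[...,2]>0.005,*b),n)
    p=g[b[2]:b[3],b[0]:b[1]]; print(np.median(p))
print('table z',np.nanmedian(w[255:300,300:330,2]))
E
```

```text
pad 123 mean [0.4433 0.1467 0.0561] med z 0.0562 rect [444.1 146.9] [38.  26.1] 82.49
lid 4646 mean [0.5513 0.1321 0.0752] med z 0.0753 rect [547.6 133.7] [255.3 154.7] 82.97
lidblue 3751 mean [0.5492 0.133  0.0752] med z 0.0752 rect [551.5 133.2] [251.2 134. ] 83.04
A 330 mean [ 0.5983 -0.2375  0.0157] med z 0.0164 rect [ 598.  -224.1] [179.4  59.3] 87.03
156.0
B 191 mean [ 0.5222 -0.1973  0.0093] med z 0.0093 rect [ 524.7 -188. ] [173.5  38.4] 89.58
158.0
C 254 mean [ 0.4435 -0.1914  0.012 ] med z 0.0124 rect [ 441.7 -184.7] [ 38.  172.9] 2.89
157.0
table z 0.00040528081551749473
```

View pics/crop1.png

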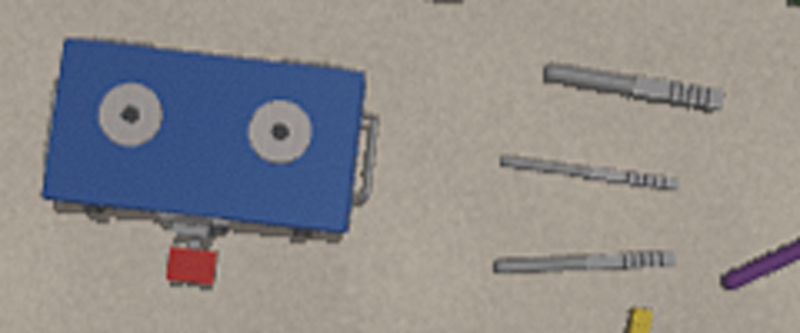

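The crop confirms the upper steel one (crop ends 545,72 and 720,99) is thickest: top z is 16.4 mm against 9 and 12 for the others. The container centre is about (0.5525, 0.133), yaw −7°, and the pad is at (0.4445, 0.1467), z ≈ 0.056. Moving above the pad with fingers shut and jaw axis along the container's y.

>>> {"name": "servo_tool", "arguments": {"plan": [[0,314,656,0,0,0,2.773],[0,314,656,0,0,0,2.773],[0,314,656,0,0,0,2.773],[0,314,656,0,0,0,2.773],[0,314,656,0,0,0,2.773],[0,314,656,0,0,0,2.773],[0,314,656,0,0,0,2.773],[0,314,656,0,0,0,2.773],[0,314,656,0,0,0,2.773],[0,314,656,0,0,0,2.773],[0,314,656,0,0,0,2.773],[0,314,656,0,0,0,2.773],[0,314,656,0,0,0,2.773],[0,314,656,0,0,0,2.773],[0,314,656,0,0,0,2.773],[0,314,656,0,0,0,2.773],[0,314,656,0,0,0,2.773],[0,314,656,0,0,0,2.773],[0,314,656,0,0,0,2.773],[0,314,656,0,0,0,2.773]]}}

```text
time_s: 1.77
ee_pos: [0.4418, 0.1483, 0.2052]
eef_rot: [0.83, 0.558, -0.001, -0.0]
ft_force: [-0.1, -0.5, 0.2]
opening: 0.0002
```

>>> {"name": "servo_tool", "arguments": {"plan": [[0,0,-1,-40,0,0,0.265],[0,0,-1,-80,0,0,0.265],[0,0,-1,-105,0,0,0.265],[0,0,-1,-105,0,0,0.265],[0,0,-1,-105,0,0,0.265]]}}

```text
time_s: 2.18
ee_pos: [0.4408, 0.1455, 0.1005]
eef_rot: [0.752, 0.659, -0.001, -0.001]
ft_force: [0.9, 0.6, 1.2]
opening: 0.0003
```

```bash
python3 - <<'E'
from h import *
a=grab('wrist'); b=grab('side')
cv2.imwrite('pics/w1.png',np.hstack([cv2.resize(a['color'],(500,312)),cv2.resize(b['color'][210:320,230:360],(300,254))[:, :, :] if 0 else cv2.resize(b['color'][220:310,260:350],(300,312),interpolation=cv2.INTER_CUBIC)]))
s=ctrl.state();print(s['ee_pos'],s['eef_rot'],s['ft_force'])
E
```

```text
[0.44278868 0.14613927 0.10255623] [7.52201042e-01 6.58933015e-01 8.45651307e-04 3.98672130e-04] [0.6008561  0.61576496 0.24327698]
```

View pics/w1.png

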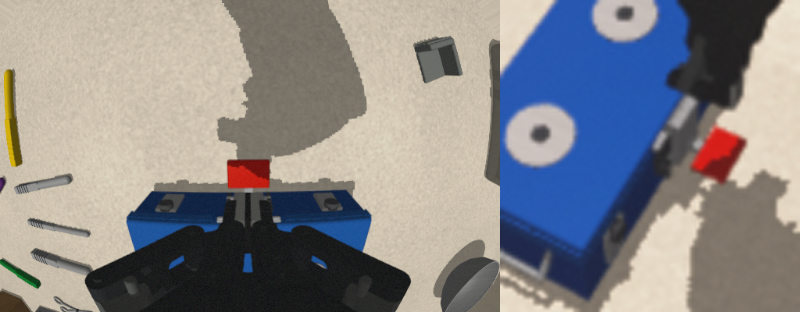

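The wrist view shows the fingers laterally centred over the pad (248,173), and the hook area is clear. Going down in small steps with force checks.

>>> {"name": "servo_tool", "arguments": {"plan": [[0,0,0,-20,0,0,0],[0,0,0,-36,0,0,0],[0,0,0,-40,0,0,0],[0,0,0,-40,0,0,0],[0,0,0,-40,0,0,0]]}}

```text
time_s: 2.7
ee_pos: [0.4426, 0.1461, 0.0624]
eef_rot: [0.752, 0.659, 0.001, 0.0]
ft_force: [0.2, 0.4, 0.3]
opening: 0.0004
```

>>> {"name": "servo_tool", "arguments": {"plan": [[0,0,0,-1,0,0,0],[0,0,0,-2,0,0,0],[0,0,0,-2,0,0,0],[0,0,0,-2,0,0,0]]}}

```text
time_s: 3.03
ee_pos: [0.442, 0.1459, 0.0594]
eef_rot: [0.752, 0.659, 0.0, 0.0]
ft_force: [-0.0, 0.4, -0.4]
opening: -0.0002
```

>>> {"name": "servo_tool", "arguments": {"plan": [[0,0,0,-1,0,0,0],[0,0,0,-2,0,0,0],[0,0,0,-2,0,0,0],[0,0,0,-2,0,0,0]]}}

```text
time_s: 3.37
ee_pos: [0.4417, 0.1458, 0.0569]
eef_rot: [0.752, 0.659, -0.0, -0.0]
ft_force: [0.4, 0.2, 0.7]
opening: 0.0001
```

>>> {"name": "servo_tool", "arguments": {"plan": [[0,0,0,-1,0,0,0],[0,0,0,-2,0,0,0],[0,0,0,-2,0,0,0]]}}

```text
time_s: 3.62
ee_pos: [0.4416, 0.1458, 0.0548]
eef_rot: [0.752, 0.659, -0.0, -0.0]
ft_force: [0.2, 0.6, -0.2]
opening: -0.0001
```

>>> {"name": "servo_tool", "arguments": {"plan": [[0,0,0,-1,0,0,0],[0,0,0,-1,0,0,0]]}}

```text
time_s: 3.78
ee_pos: [0.4416, 0.1458, 0.0538]
eef_rot: [0.752, 0.659, -0.0, -0.0]
ft_force: [-0.7, 0.5, -0.2]
opening: 0.0002
```

>>> {"name": "servo_tool", "arguments": {"plan": [[0,0,0,-1,0,0,0],[0,0,0,-1,0,0,0]]}}

```text
time_s: 3.95
ee_pos: [0.4417, 0.1458, 0.0528]
eef_rot: [0.752, 0.659, -0.0, 0.0]
ft_force: [-0.1, 0.9, 0.5]
opening: -0.0001
```

>>> {"name": "servo_tool", "arguments": {"plan": [[0,0,0,-1,0,0,0],[0,0,0,-1,0,0,0]]}}

```text
time_s: 4.12
ee_pos: [0.4417, 0.1458, 0.0518]
eef_rot: [0.752, 0.659, -0.0, -0.0]
ft_force: [0.2, 0.1, 0.6]
opening: 0.0001
```

>>> {"name": "servo_tool", "arguments": {"plan": [[0,0,0,-1,0,0,0],[0,0,0,-1,0,0,0]]}}

```text
time_s: 4.28
ee_pos: [0.4417, 0.1458, 0.0508]
eef_rot: [0.752, 0.659, -0.0, 0.0]
ft_force: [0.2, -0.2, -0.3]
opening: 0.0002
```

>>> {"name": "servo_tool", "arguments": {"plan": [[0,0,0,-1,0,0,0],[0,0,0,-1,0,0,0]]}}

```text
time_s: 4.45
ee_pos: [0.4417, 0.1458, 0.0498]
eef_rot: [0.752, 0.659, -0.0, 0.0]
ft_force: [0.8, -0.4, 1.3]
opening: -0.0001
```

>>> {"name": "servo_tool", "arguments": {"plan": [[0,0,0,-1,0,0,0],[0,0,0,-1,0,0,0],[0,0,0,-1,0,0,0]]}}

```text
time_s: 4.7
ee_pos: [0.4417, 0.1458, 0.0489]
eef_rot: [0.752, 0.659, -0.0, -0.0]
ft_force: [0.4, -1.1, -0.4]
opening: -0.0002
```

```bash
python3 - <<'E'
from h import *
a=grab('wrist'); b=grab('side')
cv2.imwrite('pics/w2.png',np.hstack([cv2.resize(a['color'][160:320,220:420],(500,400),interpolation=cv2.INTER_CUBIC),cv2.resize(b['color'][235:295,300:345],(300,400),interpolation=cv2.INTER_CUBIC)]))
w=cloud(b);c=b['color'].astype(int);m=(c[...,2]>130)&(c[...,1]<60)&(c[...,0]<60);m[:, :295]=0;m[:230]=0;m[300:]=0
p=w[m];print(p.shape,np.nanmin(p,0),np.nanmedian(p,0),np.nanmax(p,0)); s=ctrl.state();print(s['ee_pos'],s['ft_force'])
E
```

```text
(7, 3) [0.43495899 0.14344469 0.05224869] [0.45361071 0.14630645 0.05461086] [0.45718931 0.19879421 0.1487914 ]
[0.4417465  0.14580714 0.04899018] [-0.42708607 -0.24008364 -0.01563418]
```

View pics/w2.png

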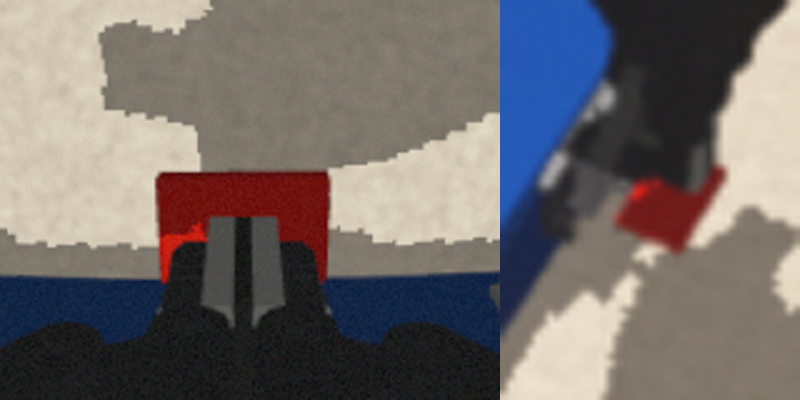

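The crops show the fingertips centred over the pad (wrist crop 245,217; pad edges at columns 158–328). There's no contact force yet, so the real pad is low. Continuing in 1 mm steps.

>>> {"name": "servo_tool", "arguments": {"plan": [[0,0,0,-1,0,0,0],[0,0,0,-1,0,0,0]]}}

```text
time_s: 4.97
ee_pos: [0.4417, 0.1458, 0.0478]
eef_rot: [0.752, 0.659, -0.0, 0.0]
ft_force: [-0.2, 0.6, 0.7]
opening: -0.0001
```

>>> {"name": "servo_tool", "arguments": {"plan": [[0,0,0,-1,0,0,0],[0,0,0,-1,0,0,0]]}}

```text
time_s: 5.13
ee_pos: [0.4417, 0.1458, 0.0468]
eef_rot: [0.752, 0.659, -0.0, 0.0]
ft_force: [0.5, 0.8, 0.6]
opening: -0.0003
```

```bash
python3 - <<'E'
from h import *
f=load('wrist'); z=f['z_map']; E=f['extrinsics']
v,u=np.indices(z.shape); x=(u-f['cx']);y=(v-f['cy']);r=np.hypot(x,y)+1e-9;th=r/f['fx']
t=np.tan(th); p=np.stack([x/r*t*z,-y/r*t*z,-z],-1); w=p@E[:3,:3].T+E[:3,3]
print(E.round(3).tolist())
for (a,b) in [(190,190),(245,185),(300,190),(245,205),(190,225),(225,222),(265,222),(265,240),(225,260),(265,280),(180,265),(60,60)]:
    U,V=220+int(a/2.5),160+int(b/2.5); print((a,b),z[V,U].round(4),(w[V,U]*1000).round(1),f['color'][V,U])
E
```

```text
[[0.131, -0.948, -0.291, 0.367], [0.991, 0.125, 0.039, 0.157], [-0.001, -0.294, 0.956, 0.216], [0.0, 0.0, 0.0, 1.0]]
(190, 190) 0.1738 [432.4 136.   55.3] [ 10  12 112]
(245, 185) 0.1735 [432.8 148.4  55.2] [ 16  16 112]
(300, 190) 0.1745 [435.9 160.6  54.6] [ 19  18 111]
(245, 205) 0.1748 [437.6 147.8  55.3] [ 10  10 111]
(190, 225) 0.1772 [441.4 134.5  54.5] [ 10  19 140]
(225, 222) 0.1509 [430.2 144.7  78.2] [73 77 77]
(265, 222) 0.1488 [430.4 152.6  80.1] [74 76 76]
(265, 240) 0.1407 [430.4 152.3  88.6] [75 75 78]
(225, 260) 0.1338 [429.8 145.2  96. ] [71 76 76]
(265, 280) 0.1269 [430.6 151.9 103.2] [76 78 80]
(180, 265) 0.1404 [432.8 136.3  90.3] [32 31 29]
(60, 60) 0.2219 [ 4.099e+02  9.710e+01 -3.000e-01] [180 200 211]
```

```bash
python3 - <<'E'
from h import *
f=load('side'); w=cloud(f); c=f['color']
for V in range(246,276,3):
    print(V,[(U,*(w[V,U]*1000).round(0).astype(int),int(c[V,U].max())) for U in range(318,336,4) if not np.isnan(w[V,U,0])])
E=f['extrinsics'];R=E[:3,:3];t=E[:3,3]
for P in [(.4417,.1458,.0489),(.4417,.1458,.077),(.4445,.1467,.055)]:
    q=R.T@(np.array(P)-t); print(P,f['cx']+f['fx']*q[0]/-q[2],f['cy']-f['fy']*q[1]/-q[2])
E
```

```text
246 [(318, np.int64(449), np.int64(181), np.int64(181), 45), (322, np.int64(439), np.int64(183), np.int64(189), 38), (326, np.int64(433), np.int64(175), np.int64(181), 34), (330, np.int64(426), np.int64(166), np.int64(173), 35), (334, np.int64(424), np.int64(143), np.int64(142), 70)]
249 [(318, np.int64(446), np.int64(188), np.int64(180), 55), (322, np.int64(437), np.int64(188), np.int64(184), 35), (326, np.int64(433), np.int64(172), np.int64(165), 33), (330, np.int64(427), np.int64(164), np.int64(157), 36), (334, np.int64(449), np.int64(58), np.int64(-2), 136)]
252 [(318, np.int64(445), np.int64(191), np.int64(173), 53), (322, np.int64(448), np.int64(159), np.int64(126), 35), (326, np.int64(439), np.int64(156), np.int64(127), 35), (330, np.int64(426), np.int64(163), np.int64(144), 37), (334, np.int64(445), np.int64(69), np.int64(1), 228)]
255 [(318, np.int64(443), np.int64(197), np.int64(169), 51), (322, np.int64(437), np.int64(188), np.int64(161), 48), (326, np.int64(435), np.int64(165), np.int64(128), 34), (330, np.int64(429), np.int64(156), np.int64(119), 40), (334, np.int64(442)
[... 1159 characters left out ...]
4(2), 127), (322, np.int64(444), np.int64(165), np.int64(56), 128), (326, np.int64(435), np.int64(163), np.int64(58), 112), (330, np.int64(436), np.int64(126), np.int64(1), 229), (334, np.int64(427), np.int64(120), np.int64(-3), 131)]
273 [(318, np.int64(462), np.int64(146), np.int64(0), 128), (322, np.int64(453), np.int64(141), np.int64(-3), 221), (326, np.int64(443), np.int64(137), np.int64(-2), 123), (330, np.int64(433), np.int64(135), np.int64(1), 130), (334, np.int64(423), np.int64(130), np.int64(0), 127)]
(0.4417, 0.1458, 0.0489) 325.7147307501756 265.63639913866456
(0.4417, 0.1458, 0.077) 325.9230591208717 259.61663627805797
(0.4445, 0.1467, 0.055) 324.5908002822777 264.28363699016364
```

Both cameras' depths agree: the fingertips are really about 27 mm above the reported TCP height (tip z ≈ 0.077, pad ≈ 0.055). I'll trust vision and touch: lower 12 mm, re-measure the gap, then feel for contact.

>>> {"name": "servo_tool", "arguments": {"plan": [[0,0,0,-6,0,0,0],[0,0,0,-12,0,0,0],[0,0,0,-12,0,0,0],[0,0,0,-12,0,0,0]]}}

```text
time_s: 5.47
ee_pos: [0.4412, 0.1456, 0.0344]
eef_rot: [0.752, 0.659, -0.001, -0.0]
ft_force: [0.6, 0.6, 0.1]
opening: -0.0003
```

```bash
cat >> h.py <<'E'
def wcloud(f):
    z=f['z_map']; E=f['extrinsics']; v,u=np.indices(z.shape); x=u-f['cx'];y=v-f['cy'];r=np.hypot(x,y)+1e-9
    t=np.tan(r/f['fx']); w=np.stack([x/r*t*z,-y/r*t*z,-z],-1)@E[:3,:3].T+E[:3,3]; w[z==0]=np.nan; return w
E
python3 - <<'E'
from h import *
f=grab('wrist'); w=wcloud(f)*1000; c=f['color']
for U in (311,326): print([(V,*w[V,U].round(0).astype(int)) for V in range(226,262,2)])
s=ctrl.state();print(s['ee_pos'],s['ft_force'],s['joints'])
E
```

```text
[(226, np.int64(443), np.int64(142), np.int64(-1)), (228, np.int64(444), np.int64(142), np.int64(0)), (230, np.int64(446), np.int64(142), np.int64(-1)), (232, np.int64(447), np.int64(141), np.int64(-1)), (234, np.int64(449), np.int64(141), np.int64(-1)), (236, np.int64(450), np.int64(141), np.int64(0)), (238, np.int64(452), np.int64(141), np.int64(0)), (240, np.int64(431), np.int64(145), np.int64(52)), (242, np.int64(431), np.int64(145), np.int64(55)), (244, np.int64(432), np.int64(145), np.int64(55)), (246, np.int64(433), np.int64(145), np.int64(55)), (248, np.int64(429), np.int64(145), np.int64(66)), (250, np.int64(429), np.int64(145), np.int64(67)), (252, np.int64(429), np.int64(145), np.int64(69)), (254, np.int64(430), np.int64(145), np.int64(71)), (256, np.int64(429), np.int64(145), np.int64(73)), (258, np.int64(429), np.int64(145), np.int64(75)), (260, np.int64(429), np.int64(145), np.int64(78))]
[(226, np.int64(444), np.int64(153), np.int64(-1)), (228, np.int64(445), np.int64(152), np.int64(0)), (230, np.int64(447), np.int64(152), np.int64(-1)), (232, np.int64(449), np.int64(1
[... 203 characters left out ...]
3), np.int64(51)), (242, np.int64(432), np.int64(153), np.int64(54)), (244, np.int64(432), np.int64(152), np.int64(56)), (246, np.int64(434), np.int64(152), np.int64(54)), (248, np.int64(430), np.int64(152), np.int64(66)), (250, np.int64(430), np.int64(152), np.int64(67)), (252, np.int64(430), np.int64(152), np.int64(70)), (254, np.int64(430), np.int64(152), np.int64(72)), (256, np.int64(430), np.int64(152), np.int64(73)), (258, np.int64(430), np.int64(152), np.int64(76)), (260, np.int64(430), np.int64(152), np.int64(78))]
[0.44146466 0.14576264 0.03466281] [ 0.19150531 -0.88553026 -0.33836523] [ 3.18948842e-01  2.65957133e-01 -4.52006877e-01  8.53643908e-01
 -5.50136799e-05  4.49747084e-01]
```

Gap is now about 10 mm (tip 65, pad 55).

>>> {"name": "servo_tool", "arguments": {"plan": [[0,0,0,-4,0,0,0],[0,0,0,-7,0,0,0],[0,0,0,-7,0,0,0],[0,0,0,-7,0,0,0]]}}

```text
time_s: 5.85
ee_pos: [0.4412, 0.146, 0.0278]
eef_rot: [0.752, 0.659, -0.0, -0.0]
ft_force: [-2.1, 1.7, 3.7]
opening: 0.0002
```

>>> {"name": "servo_tool", "arguments": {"plan": [[0,0,0,-1,0,0,0],[0,0,0,-1,0,0,0]]}}

```text
time_s: 6.02
ee_pos: [0.441, 0.146, 0.0269]
eef_rot: [0.752, 0.659, -0.0, -0.001]
ft_force: [-5.5, 2.6, 5.8]
opening: -0.0002
```

>>> {"name": "servo_tool", "arguments": {"plan": [[0,0,0,-1,0,0,0],[0,0,0,-1,0,0,0]]}}

```text
time_s: 6.18
ee_pos: [0.4407, 0.146, 0.0259]
eef_rot: [0.752, 0.66, -0.0, -0.001]
ft_force: [-5.8, 2.7, 6.9]
opening: -0.0002
```

>>> {"name": "servo_tool", "arguments": {"plan": [[0,0,0,-1,0,0,0],[0,0,0,-1,0,0,0]]}}

```text
time_s: 6.35
ee_pos: [0.4406, 0.146, 0.0249]
eef_rot: [0.752, 0.66, -0.001, -0.001]
ft_force: [-6.6, 2.9, 6.9]
opening: 0.0001
```

```bash
python3 - <<'E'
from h import *
a=grab('wrist'); b=grab('side')
cv2.imwrite('pics/w3.png',np.hstack([cv2.resize(a['color'][170:400,170:470],(460,353),interpolation=cv2.INTER_CUBIC),cv2.resize(b['color'][180:300,235:345],(323,353),interpolation=cv2.INTER_CUBIC)]))
s=ctrl.state();print(s['ee_pos'],s['ft_force'],s['torque'])
E
```

```text
[0.44059775 0.1460009  0.02498731] [-6.99417623  1.84374442  7.26317003] [ 0.3410248   1.25103499 -0.00189636]
```

View pics/w3.png

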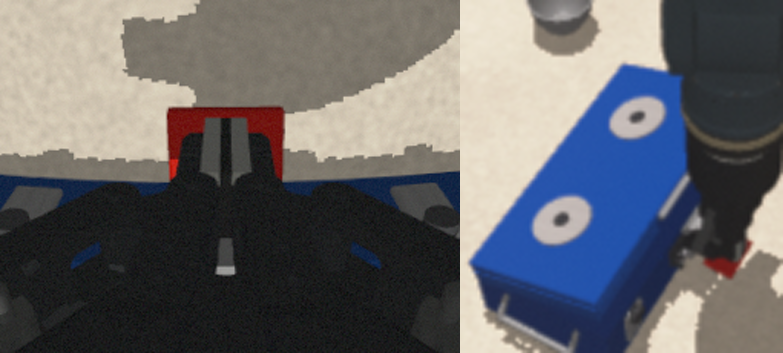

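The wrist view shows fingertips at the pad (225,120) and something steel visible between the knuckles (226,262). The large −x force suggests the hook or lid is touching the finger or body. Checking clearances from the depth maps.

```bash
python3 - <<'E'
from h import *
C=np.array([.5525,.133]);X=np.array([.9925,-.122]);Y=np.array([.122,.9925])
def loc(w): d=w[...,:2]-C; return np.stack([d@X,d@Y,w[...,2]],-1)*1000
f=load('wrist'); w=loc(wcloud(f))
print('mid col');print([(V,*w[V,317].round(0).astype(int).tolist()) for V in range(236,400,6)])
print('left col');print([(V,*w[V,300].round(0).astype(int).tolist()) for V in range(236,400,8)])
f=load('side'); w=loc(cloud(f)); c=f['color']
for V in range(234,270,3): print(V,[(U,*w[V,U].round(0).astype(int).tolist(),int(c[V,U].max())) for U in range(298,332,4) if not np.isnan(w[V,U,0])])
E
```

```text
mid col
[(236, -107, 0, -1), (242, -124, 0, 48), (248, -125, 0, 56), (254, -125, 0, 63), (260, -124, 0, 68), (266, -124, 0, 73), (272, -124, 0, 79), (278, -124, 0, 83), (284, -124, 0, 88), (290, -120, 0, 86), (296, -118, 0, 88), (302, -114, 0, 86), (308, -111, 0, 87), (314, -108, 0, 87), (320, -105, 0, 87), (326, -88, 0, 70), (332, -88, 0, 75), (338, -88, 0, 80), (344, -88, 0, 84), (350, -124, 0, 126), (356, -124, 0, 128), (362, -124, 0, 130), (368, -124, 0, 133), (374, -123, 0, 135), (380, -124, 0, 137), (386, -125, 0, 140), (392, -124, 0, 142), (398, -124, 0, 143)]
left col
[(236, -107, -11, 0), (244, -123, -9, 47), (252, -119, -9, 49), (260, -120, -8, 60), (268, -120, -8, 68), (276, -125, -7, 83), (284, -126, -6, 92), (292, -126, -6, 97), (300, -125, -6, 101), (308, -126, -5, 107), (316, -130, -5, 117), (324, -131, -5, 122), (332, -130, -5, 124), (340, -128, -5, 125), (348, -123, -5, 123), (356, -125, -5, 129), (364, -125, -4, 132), (372, -124, -4, 135), (380, -125, -4, 138), (388, -125, -4, 141), (396, -125, -4, 144)]
234 [(298, -21, -21, 100, 172), (302, -31, -23, 104, 171), (30
[... 2018 characters left out ...]
-130, 15, 119, 36)]
261 [(298, -61, 48, 101, 103), (302, -35, -10, -1, 80), (306, -64, 17, 59, 80), (310, -69, 5, 46, 42), (314, -108, 53, 143, 40), (318, -116, 50, 145, 52), (322, -122, 42, 138, 49), (326, -121, 18, 105, 33), (330, -127, 9, 96, 42)]
264 [(298, -32, 5, 2, 95), (302, -41, -1, 2, 81), (306, -67, 21, 53, 60), (310, -69, 4, 31, 52), (314, -111, 58, 140, 51), (318, -120, 57, 146, 39), (322, -126, 48, 137, 35), (326, -126, 28, 109, 34), (330, -126, 5, 75, 79)]
267 [(298, -36, 13, 3, 80), (302, -65, 38, 62, 79), (306, -67, 23, 41, 49), (310, -78, 21, 48, 57), (314, -73, -9, 0, 105), (318, -122, 60, 137, 74), (322, -126, 48, 124, 54), (326, -118, 11, 65, 40), (330, -125, 3, 59, 95)]
```

Lid edge points at (x −60, z 110) show the catch has let go and the lid is rising; the fingertips have taken the pad down to z ≈ 48. Backing off away from the lid.

>>> {"name": "servo_tool", "arguments": {"plan": [[0,-2,0,4,0,0,0],[0,-15,2,15,0,0,0],[0,-40,5,40,0,0,0],[0,-70,9,75,0,0,0],[0,-90,12,115,0,0,0],[0,-100,12,155,0,0,0],[0,-100,12,155,0,0,0],[0,-100,12,155,0,0,0],[0,-100,12,155,0,0,0],[0,-100,12,155,0,0,0],[0,-100,12,155,0,0,0],[0,-100,12,155,0,0,0]]}}

```text
time_s: 7.45
ee_pos: [0.3414, 0.1574, 0.1787]
eef_rot: [0.752, 0.659, -0.001, -0.0]
ft_force: [1.1, 0.2, -0.1]
opening: 0.0001
```

```bash
python3 - <<'E'
from h import *
C=np.array([.5525,.133]);X=np.array([.9925,-.122]);Y=np.array([.122,.9925])
def loc(w): d=w[...,:2]-C; return np.stack([d@X,d@Y,w[...,2]],-1)*1000
f=grab('top'); w=loc(cloud(f)); b=grab('side'); ws=loc(cloud(b))
for nm,q in (('top',w),('side',ws)):
    m=(abs(q[...,0]-70)<60)&(abs(q[...,1])<120)&(q[...,2]>80)
    p=q[m]; print(nm,len(p),np.percentile(p,[5,50,95],axis=0).round(0).tolist())
cv2.imwrite('pics/t2.png',np.vstack([cv2.resize(f['color'][140:260,190:450],(780,360),interpolation=cv2.INTER_CUBIC)]))
s=ctrl.state();print(s['time_s'],s['ee_pos'],s['ft_force'],s['opening'])
E
```

```text
top 855 [[55.0, -107.0, 93.0], [63.0, 2.0, 194.0], [70.0, 107.0, 198.0]]
side 2092 [[62.0, -105.0, 88.0], [65.0, 10.0, 149.0], [70.0, 106.0, 195.0]]
7.55 [0.34152313 0.15755629 0.17904978] [-0.49560202  0.12944507 -0.4018611 ] -0.00019989281353596485
```

View pics/t2.png

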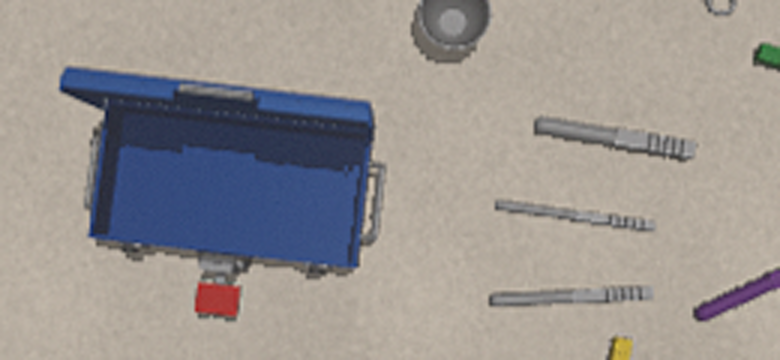

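The top view shows the lid upright and the box open, with pad (218,299) and dilators undisturbed. Now locating the thick dilator precisely.

```bash
python3 - <<'E'
from h import *
f=load('top'); w=cloud(f); E=f['extrinsics']
m=np.zeros(w.shape[:2],bool); m[172:200,362:428]=1; m&=(w[...,2]>.010)&(w[...,2]<.03)
p=w[m]; n,l=cv2.connectedComponents(m.astype(np.uint8)); k=np.argmax(np.bincount(l[m]));p=w[l==k]
r=cv2.fitLine(p[:,:2].astype(np.float32),cv2.DIST_HUBER,0,.01,.01).ravel(); d=r[:2]*np.sign(r[1]); s=(p[:,:2]-r[2:])@d
lo,hi=s.min(),s.max(); mid=r[2:]+d*(lo+hi)/2
print(len(p),'len',hi-lo,'ang',np.degrees(np.arctan2(d[1],d[0])),'mid',mid,'grip',mid-12e-3*d)
def pix(u,v,z=.012):
    ray=E[:3,:3]@np.array([(u-f['cx'])/f['fx'],-(v-f['cy'])/f['fy'],-1]);return E[:3,3]+ray*(z-E[2,3])/ray[2]
a=pix(190+535/3,140+125/3);b=pix(190+695/3,140+150/3);print(a,b,(a+b)/2,np.linalg.norm(a-b),np.degrees(np.arctan2(*(a-b)[[1,0]])))
E
```

```text
308 len 0.15888196993628567 ang 80.401535 mid [ 0.5987367  -0.23592114] grip [ 0.59673579 -0.24775315]
[ 0.60963854 -0.15890871  0.012     ] [ 0.58398102 -0.31628032  0.012     ] [ 0.59680978 -0.23759451  0.012     ] 0.15944946499825743 80.74009441795054
```

>>> {"name": "servo_tool", "arguments": {"plan": [[50,254,-406,20,0,0,-1.605],[50,254,-406,20,0,0,-1.605],[50,254,-406,20,0,0,-1.605],[50,254,-406,20,0,0,-1.605],[50,254,-406,20,0,0,-1.605],[50,254,-406,20,0,0,-1.605],[50,254,-406,20,0,0,-1.605],[50,254,-406,20,0,0,-1.605],[50,254,-406,20,0,0,-1.605],[50,254,-406,20,0,0,-1.605],[50,254,-406,20,0,0,-1.605],[50,254,-406,-20,0,0,-1.605],[50,254,-406,-60,0,0,-1.605],[50,254,-406,-110,0,0,-1.605],[50,254,-406,-110,0,0,-1.605],[50,254,-406,-110,0,0,-1.605],[50,254,-406,-110,0,0,-1.605]]}}

```text
time_s: 8.97
ee_pos: [0.596, -0.2482, 0.0709]
eef_rot: [0.997, -0.082, -0.0, -0.0]
ft_force: [-0.6, -0.6, 1.4]
opening: 0.0499
```

```bash
python3 - <<'E'
from h import *
f=grab('wrist'); cv2.imwrite('pics/w4.png',f['color']); b=grab('side'); wb=cloud(b)
s=ctrl.state();print(s['time_s'],s['ee_pos'],s['eef_rot'],s['ft_force'],s['opening'],s['joints'].round(2))
w=wcloud(f)*1000
for V in range(200,400,14): print(V,[(U,*w[V,U].round(0).astype(int).tolist()) for U in range(220,440,20) if not np.isnan(w[V,U,0])])
E
```

```text
9.0667 [ 0.59743293 -0.24861318  0.07289392] [ 9.96629628e-01 -8.20081244e-02  1.90981326e-03  6.36579224e-04] [ 1.03618026 -0.26096898  0.58252123] 0.049971985805468765 [-0.39  0.51  0.05  1.11 -0.    1.34]
200 [(220, 521, -226, 9), (240, 534, -232, -2), (260, 551, -234, -1), (280, 567, -237, 0), (300, 583, -239, -1), (320, 599, -237, 17), (340, 615, -245, 0), (360, 631, -247, 0), (380, 647, -250, -1), (400, 664, -253, 0), (420, 681, -255, 0)]
214 [(220, 518, -237, 11), (240, 531, -243, -1), (260, 548, -246, 0), (280, 565, -249, -1), (300, 581, -251, -1), (320, 598, -248, 16), (340, 613, -256, 0), (360, 629, -259, 0), (380, 646, -262, 0), (400, 663, -265, 0), (420, 681, -268, -1)]
228 [(220, 515, -249, 10), (240, 528, -255, -1), (260, 545, -258, 0), (280, 562, -261, -1), (300, 579, -263, 0), (320, 596, -259, 17), (340, 611, -269, 0), (360, 628, -271, 0), (380, 645, -275, -1), (400, 662, -278, -2), (420, 680, -281, -1)]
242 [(220, 511, -261, 10), (240, 525, -268, -1), (260, 542, -270, 0), (280, 559, -273, -1), (300, 576, -276, -2), (320, 594, -271, 16), (340, 610, -282, -2), (360, 62
[... 2125 characters left out ...]
, (280, 587, -235, 179), (300, 593, -235, 179), (320, 598, -237, 178), (340, 603, -237, 180), (360, 609, -239, 179), (380, 613, -233, 186), (400, 618, -234, 186), (420, 680, -458, -1)]
382 [(220, 573, -232, 187), (240, 582, -225, 193), (260, 586, -227, 191), (280, 588, -235, 185), (300, 593, -236, 184), (320, 598, -236, 185), (340, 603, -238, 183), (360, 608, -229, 192), (380, 613, -230, 192), (400, 617, -231, 193), (420, 624, -242, 186)]
396 [(220, 574, -233, 191), (240, 582, -226, 196), (260, 587, -226, 196), (280, 591, -227, 196), (300, 593, -236, 189), (320, 598, -236, 189), (340, 603, -237, 190), (360, 608, -229, 196), (380, 612, -229, 197), (400, 616, -230, 198), (420, 623, -242, 190)]
```

View pics/w4.png

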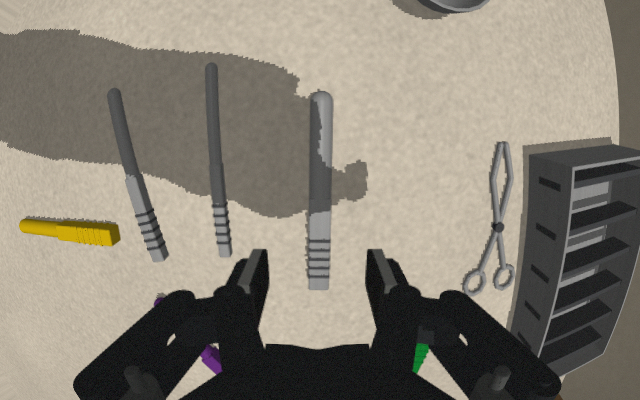

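The wrist view shows the jaws straddling the thick dilator's handle (320,215), about 25 mm free each side. Depth again puts the tips about 35 mm above the reported z (108 vs 73), so I descend by vision and touch.

>>> {"name": "servo_tool", "arguments": {"plan": [[50,0,0,-40,0,0,0],[50,0,0,-70,0,0,0],[32,0,0,-85,0,0,0],[32,0,0,-85,0,0,0],[32,0,0,-85,0,0,0],[32,0,0,-85,0,0,0]]}}

```text
time_s: 9.57
ee_pos: [0.5976, -0.2488, -0.0122]
eef_rot: [0.997, -0.082, 0.002, 0.001]
ft_force: [0.8, -0.0, 0.2]
opening: 0.0318
```

```bash
python3 - <<'E'
from h import *
f=grab('wrist')
s=ctrl.state();print(s['time_s'],s['ee_pos'],s['ft_force'],s['opening'])
w=wcloud(f)*1000; z=w[...,2]
# lowest finger points: dark pixels
for U in (276,282,288,294,350,356,362,368): print(U,[(V,*w[V,U].round(0).astype(int).tolist()) for V in range(214,272,5)])
cv2.imwrite('pics/w5.png',cv2.resize(f['color'][150:350,200:440],(720,600),interpolation=cv2.INTER_CUBIC))
E
```

```text
9.6167 [ 0.59762649 -0.2488394  -0.01224623] [-0.23140566 -0.70414637 -0.78309635] 0.03170805479335
276 [(214, 579, -223, -1), (219, 579, -225, 0), (224, 578, -228, 0), (229, 577, -231, -1), (234, 577, -234, 0), (239, 576, -237, 0), (244, 575, -240, 0), (249, 579, -234, 20), (254, 580, -234, 25), (259, 580, -235, 29), (264, 581, -234, 35), (269, 582, -234, 40)]
282 [(214, 582, -223, -1), (219, 582, -226, 0), (224, 581, -229, -1), (229, 581, -231, 0), (234, 580, -234, -1), (239, 579, -237, 0), (244, 579, -240, 0), (249, 582, -234, 20), (254, 583, -234, 26), (259, 582, -236, 27), (264, 582, -238, 27), (269, 582, -241, 28)]
288 [(214, 585, -224, 0), (219, 585, -226, -1), (224, 584, -229, 0), (229, 584, -232, -1), (234, 583, -235, -1), (239, 583, -238, -1), (244, 582, -241, -1), (249, 581, -244, -1), (254, 581, -247, 0), (259, 580, -250, -1), (264, 580, -253, 0), (269, 579, -256, -1)]
294 [(214, 589, -224, -1), (219, 588, -226, 1), (224, 588, -230, 0), (229, 587, -232, 0), (234, 586, -236, -2), (239, 586, -238, -1), (244, 585, -242, -2), (249, 585, -244, 0), (254, 584, -247, 0), (259, 58
[... 524 characters left out ...]
, 616, -240, 30), (264, 616, -239, 36), (269, 615, -240, 40)]
362 [(214, 624, -230, 0), (219, 624, -233, 0), (224, 624, -236, -1), (229, 623, -238, 1), (234, 623, -242, -2), (239, 623, -244, 0), (244, 622, -248, 0), (249, 620, -240, 20), (254, 620, -241, 25), (259, 619, -241, 29), (264, 618, -240, 36), (269, 618, -240, 40)]
368 [(214, 628, -231, 0), (219, 627, -233, 0), (224, 627, -236, 0), (229, 627, -239, 0), (234, 626, -243, -1), (239, 626, -246, -1), (244, -9223372036854775808, -9223372036854775808, -9223372036854775808), (249, 625, -251, -1), (254, 625, -254, 0), (259, 622, -246, 22), (264, 621, -240, 36), (269, 620, -240, 41)]<stdin>:6: RuntimeWarning: invalid value encountered in cast
```

View pics/w5.png

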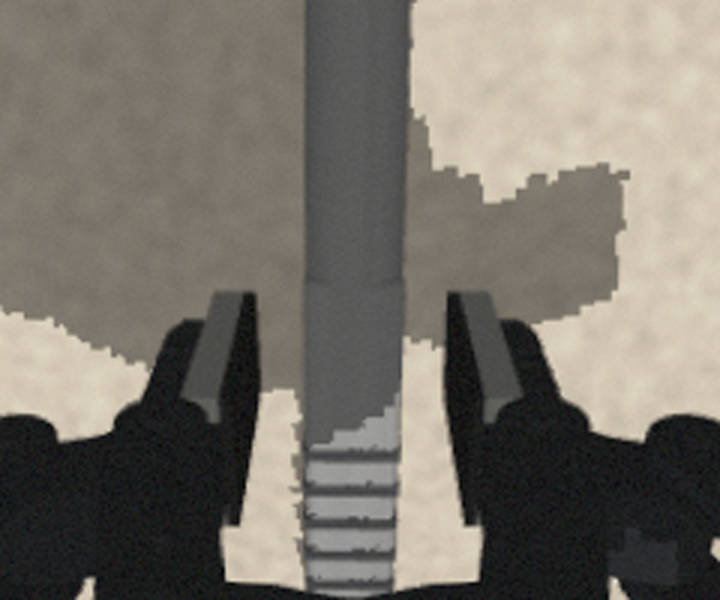

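The crop shows the jaws (250,300 / 455,300) either side of the handle, just behind the handle/shaft step at (353,283). Tips are at z ≈ 19. Lowering 13 mm and closing.

>>> {"name": "servo_tool", "arguments": {"plan": [[32,0,0,-7,0,0,0],[32,0,0,-13,0,0,0],[32,0,0,-13,0,0,0],[10,0,0,-13,0,0,0],[10,0,0,-13,0,0,0],[10,0,0,-13,0,0,0],[10,0,0,-13,0,0,0],[10,0,0,-13,0,0,0],[10,0,0,-13,0,0,0]]}}

```text
time_s: 10.37
ee_pos: [0.5984, -0.249, -0.0249]
eef_rot: [0.997, -0.082, 0.003, 0.001]
ft_force: [-0.3, 1.8, 20.8]
opening: 0.0156
```

>>> {"name": "servo_tool", "arguments": {"plan": [[10,0,0,2,0,0,0],[10,0,0,10,0,0,0],[10,0,0,40,0,0,0],[10,0,0,80,0,0,0],[10,0,0,120,0,0,0],[10,0,0,140,0,0,0],[10,0,0,140,0,0,0],[10,0,0,140,0,0,0]]}}

```text
time_s: 11.03
ee_pos: [0.5961, -0.2484, 0.1128]
eef_rot: [0.997, -0.082, 0.001, 0.0]
ft_force: [-0.3, -0.4, -2.8]
opening: 0.0157
```

```bash
python3 - <<'E'
from h import *
f=grab('wrist'); w=wcloud(f)*1000
s=ctrl.state();print(s['time_s'],s['ee_pos'],s['eef_rot'],s['ft_force'],s['torque'],s['opening'])
cv2.imwrite('pics/w6.png',f['color'])
x0,y0,z0=s['ee_pos']*1000; a=np.radians(-9.4)
d=w-[x0,y0,0]; lx=d[...,0]*np.cos(a)+d[...,1]*np.sin(a); ly=-d[...,0]*np.sin(a)+d[...,1]*np.cos(a); h=w[...,2]-z0
for k in range(-10,150,10):
    m=(h>=k)&(h<k+10)&(abs(lx)<120)&(abs(ly)<120)
    if m.sum(): print('h',k,'lx',np.percentile(lx[m],[1,99]).round(0),'ly',np.percentile(ly[m],[1,99]).round(0),m.sum())
E
```

```text
11.0833 [ 0.59519498 -0.24797068  0.11118804] [ 9.96599163e-01 -8.23997992e-02 -5.94268001e-04 -1.68396644e-04] [ 0.35037995 -0.15325231 -2.6913959 ] [-0.05659338  0.06370252  0.02121992] 0.015472145483800177
h 30 lx [-19.  19.] ly [ 7. 91.] 2024
h 40 lx [-18.  18.] ly [-42.  88.] 8886
h 50 lx [-21.  21.] ly [-8. 12.] 720
h 60 lx [-27.  26.] ly [-10.  14.] 1052
h 70 lx [-40.  40.] ly [-7. 15.] 2658
h 80 lx [-45.  45.] ly [-11.  13.] 5178
h 90 lx [-51.  51.] ly [-11.  18.] 4976
h 100 lx [-56.  56.] ly [-10.  18.] 7501
h 110 lx [-61.  61.] ly [ 1. 20.] 9893
h 120 lx [-60.  60.] ly [ 4. 21.] 6124
```

View pics/w6.png

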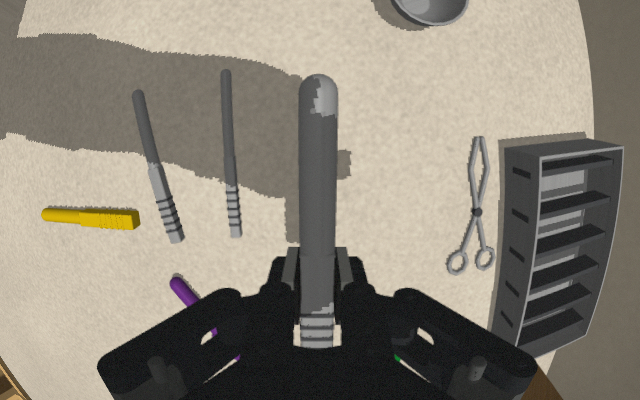

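The dilator is held level (image: tip 320,90, handle 318,330), Fz ≈ −2.7 N. Carrying it over with the x-shift first, to keep the knuckles away from the upright lid.

>>> {"name": "servo_tool", "arguments": {"plan": [[10,-25,20,10,0,0,0.01],[10,-45,50,10,0,0,0.02],[10,-63,85,10,0,0,0.03],[10,-68,120,10,0,0,0.042],[10,-68,155,10,0,0,0.042],[10,-66,190,10,0,0,0.042],[10,-64,225,10,0,0,0.042],[10,-60,260,10,0,0,0.042],[10,-57,290,10,0,0,0.042],[10,-54,320,10,0,0,0.042],[10,-51,345,10,0,0,0.042],[10,-49,362,10,0,0,0.042],[10,-48,370,10,0,0,0.042],[10,-48,370,10,0,0,0.042],[10,-48,370,10,0,0,0.042]]}}

```text
time_s: 12.33
ee_pos: [0.5469, 0.1213, 0.1207]
eef_rot: [0.998, -0.061, -0.001, 0.001]
ft_force: [0.2, -0.6, -2.5]
opening: 0.0154
```

```bash
python3 - <<'E'
from h import *
C=np.array([.5525,.133]);X=np.array([.9925,-.122]);Y=np.array([.122,.9925])
def loc(w): d=w[...,:2]-C; return np.stack([d@X,d@Y,w[...,2]],-1)*1000
f=grab('wrist'); w=loc(wcloud(f)); b=grab('top'); wt=loc(cloud(b))
s=ctrl.state();print(s['time_s'],s['ee_pos'],s['eef_rot'],s['ft_force'],s['opening'])
cv2.imwrite('pics/w7.png',np.hstack([cv2.resize(f['color'],(480,300)),cv2.resize(b['color'][140:250,200:317],(319,300),interpolation=cv2.INTER_CUBIC)]))
for V in range(100,340,20): print(V,w[V,310].round(0).tolist(),w[V,320].round(0).tolist(),w[V,330].round(0).tolist())
E
```

```text
12.4333 [0.54724329 0.12063171 0.12136532] [ 9.98079299e-01 -6.19446703e-02 -6.66113336e-04  3.56864842e-04] [-0.41735453 -0.19411207 -2.54607807] 0.01555270753860164
100 [-8.0, 69.0, 161.0] [-4.0, 69.0, 163.0] [1.0, 69.0, 160.0]
120 [-8.0, 61.0, 162.0] [-4.0, 61.0, 162.0] [1.0, 60.0, 160.0]
140 [-8.0, 52.0, 161.0] [-4.0, 52.0, 162.0] [1.0, 52.0, 159.0]
160 [-8.0, 44.0, 161.0] [-4.0, 44.0, 162.0] [1.0, 44.0, 160.0]
180 [-8.0, 36.0, 162.0] [-4.0, 36.0, 161.0] [1.0, 35.0, 161.0]
200 [-8.0, 27.0, 162.0] [-3.0, 27.0, 162.0] [1.0, 26.0, 160.0]
220 [-8.0, 18.0, 162.0] [-3.0, 18.0, 161.0] [1.0, 18.0, 161.0]
240 [-8.0, 9.0, 162.0] [-3.0, 8.0, 162.0] [1.0, 8.0, 160.0]
260 [-8.0, -2.0, 162.0] [-3.0, -2.0, 162.0] [1.0, -2.0, 161.0]
280 [-8.0, -12.0, 162.0] [-3.0, -12.0, 162.0] [1.0, -12.0, 163.0]
300 [-8.0, -24.0, 162.0] [-3.0, -23.0, 162.0] [2.0, -24.0, 161.0]
320 [-8.0, -36.0, 162.0] [-3.0, -36.0, 162.0] [2.0, -36.0, 162.0]
```

View pics/w7.png

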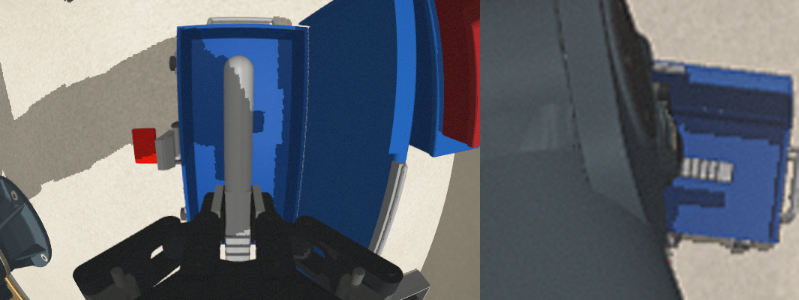

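The dilator is level and centred (local x −4, top z 162), inside the box opening. Lowering gently, 132 mm first.

>>> {"name": "servo_tool", "arguments": {"plan": [[10,0,0,-15,0,0,0],[10,0,0,-35,0,0,0],[10,0,0,-55,0,0,0],[10,0,0,-75,0,0,0],[10,0,0,-95,0,0,0],[10,0,0,-112,0,0,0],[10,0,0,-124,0,0,0],[10,0,0,-131,0,0,0],[10,0,0,-133,0,0,0],[10,0,0,-133,0,0,0],[10,0,0,-133,0,0,0]]}}

```text
time_s: 13.35
ee_pos: [0.5483, 0.1215, -0.0103]
eef_rot: [0.998, -0.062, 0.0, -0.0]
ft_force: [-1.0, 0.9, -2.5]
opening: 0.0156
```

>>> {"name": "servo_tool", "arguments": {"plan": [[10,0,0,-2,0,0,0],[10,0,0,-3,0,0,0],[10,0,0,-3,0,0,0],[10,0,0,-3,0,0,0]]}}

```text
time_s: 13.68
ee_pos: [0.5479, 0.1219, -0.0138]
eef_rot: [0.998, -0.061, 0.0, -0.0]
ft_force: [-0.6, 0.1, -2.6]
opening: 0.0157
```

>>> {"name": "servo_tool", "arguments": {"plan": [[10,0,0,-1,0,0,0],[10,0,0,-2,0,0,0],[10,0,0,-2,0,0,0]]}}

```text
time_s: 13.93
ee_pos: [0.5476, 0.1218, -0.0162]
eef_rot: [0.998, -0.061, -0.0, 0.0]
ft_force: [-0.8, -0.1, -2.5]
opening: 0.0158
```

>>> {"name": "servo_tool", "arguments": {"plan": [[10,0,0,-1,0,0,0],[10,0,0,-2,0,0,0],[10,0,0,-2,0,0,0]]}}

```text
time_s: 14.18
ee_pos: [0.5476, 0.1218, -0.0183]
eef_rot: [0.998, -0.061, -0.0, 0.0]
ft_force: [-0.4, 0.6, -1.7]
opening: 0.0155
```

>>> {"name": "servo_tool", "arguments": {"plan": [[10,0,0,-1,0,0,0],[10,0,0,-1,0,0,0]]}}

```text
time_s: 14.35
ee_pos: [0.5476, 0.1218, -0.0192]
eef_rot: [0.998, -0.061, -0.0, 0.0]
ft_force: [1.0, 0.1, -2.6]
opening: 0.0154
```

>>> {"name": "servo_tool", "arguments": {"plan": [[10,0,0,-1,0,0,0],[10,0,0,-1,0,0,0]]}}

```text
time_s: 14.52
ee_pos: [0.5477, 0.1218, -0.0202]
eef_rot: [0.998, -0.061, -0.0, 0.0]
ft_force: [0.2, 0.2, -2.3]
opening: 0.0156
```

>>> {"name": "servo_tool", "arguments": {"plan": [[10,0,0,-1,0,0,0],[10,0,0,-1,0,0,0]]}}

```text
time_s: 14.68
ee_pos: [0.5478, 0.1219, -0.0208]
eef_rot: [0.998, -0.061, 0.0, -0.0]
ft_force: [-0.8, 0.3, 0.5]
opening: 0.0157
```

It's touching the floor. Releasing and rising straight up.

>>> {"name": "servo_tool", "arguments": {"plan": [[10,0,0,-0.5,0,0,0],[17,0,0,-0.5,0,0,0],[24,0,0,-0.5,0,0,0],[24,0,0,-0.5,0,0,0],[24,0,0,-0.5,0,0,0],[24,0,0,5,0,0,0],[24,0,0,20,0,0,0],[24,0,0,45,0,0,0],[24,0,0,80,0,0,0],[24,0,0,120,0,0,0],[24,0,0,160,0,0,0],[24,0,0,200,0,0,0],[24,0,0,200,0,0,0],[24,0,0,200,0,0,0]]}}

```text
time_s: 15.85
ee_pos: [0.5492, 0.1222, 0.1819]
eef_rot: [0.998, -0.061, 0.002, -0.001]
ft_force: [0.2, 0.4, 0.0]
opening: 0.0239
```

```bash
cat >> h.py <<'E'
C=np.array([.5525,.133]);X=np.array([.9925,-.122]);Y=np.array([.122,.9925])
def loc(w): d=w[...,:2]-C; return np.stack([d@X,d@Y,w[...,2]],-1)*1000
E
python3 - <<'E'
from h import *
f=grab('wrist'); w=loc(wcloud(f)); b=grab('side'); wb=loc(cloud(b))
s=ctrl.state();print(s['time_s'],s['ee_pos'],s['joints'].round(2),s['ft_force'],s['opening'])
m=(abs(w[...,0])<40)&(abs(w[...,1])<110)&(w[...,2]<45)&(w[...,2]>15);p=w[m].astype(np.float32)
print('dil',len(p),p.mean(0),p[:,1].min(),p[:,1].max(),np.median(p[:,2]),cv2.fitLine(p[:,:2],cv2.DIST_HUBER,0,.01,.01).ravel())
a=w[(abs(w[...,0]-70)<40)&(abs(w[...,1])<115)&(w[...,2]>85)&(w[...,2]<205)]
a=wb[(abs(wb[...,0]-75)<20)&(abs(wb[...,1])<115)&(wb[...,2]>75)&(wb[...,2]<195)]
k=np.polyfit(a[:,2],a[:,0],1);print('lid inner x(z)',k,len(a),'tilt',np.arctan(k[0])+np.pi/2, 'x at z=62',np.polyval(k,62))
cv2.imwrite('pics/w8.png',f['color'])
E
```

```text
15.95 [0.54733613 0.12171779 0.17861832] [0.22 0.31 0.02 1.28 0.   1.91] [-0.10054148  0.05794774 -0.59196321] 0.023520279883271947
dil 2065 [-4.129883  0.842213 19.744522] -79.30674 80.5166 20.029045 [ 2.1749281e-03  9.9999762e-01 -3.9676614e+00  2.8570347e+00]
lid inner x(z) [ 0.09496073 57.63832836] 1909 tilt 1.6654731546396564 x at z=62 63.52589366391534
```

View pics/w8.png

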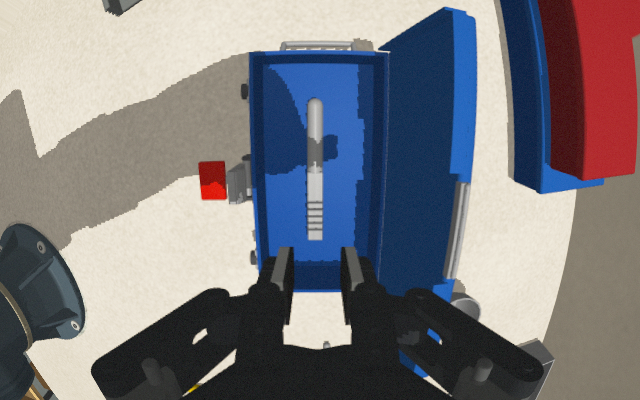

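The dilator lies flat on the floor: local centre (−4, +1) mm, top z 20, parallel to the box, and the lid stands at about 1.665 rad. I've now viewed 12 pictures, so the rest is numeric. Next I rise, cross over the lid to its outer side, and turn the jaw axis along the hinge.

>>> {"name": "servo_tool", "arguments": {"plan": [[0,0,0,40,0,0,0],[0,0,0,75,0,0,0],[0,25,0,75,0,0,0.125],[0,60,-2,75,0,0,0.25],[0,95,-4,75,0,0,0.375],[0,133,-4,75,0,0,0.5],[0,133,-4,75,0,0,0.625],[0,133,-4,75,0,0,0.75],[0,133,-4,75,0,0,0.875],[0,133,-4,75,0,0,1.0],[0,133,-4,75,0,0,1.125],[0,133,-4,75,0,0,1.25],[0,133,-4,75,0,0,1.375],[0,133,-4,75,0,0,1.5],[0,133,-4,75,0,0,1.571],[0,133,-4,75,0,0,1.571],[0,133,-4,75,0,0,1.571]]}}

```text
time_s: 17.37
ee_pos: [0.6803, 0.1177, 0.2523]
eef_rot: [0.75, 0.661, -0.001, -0.001]
ft_force: [0.0, 0.5, 0.4]
opening: 0.0001
```

```bash
python3 - <<'E'
from h import *
f=grab('wrist'); w=loc(wcloud(f))
s=ctrl.state();e=s['ee_pos'];print(s['time_s'],e,loc(e),s['eef_rot'],s['joints'].round(2),s['ft_force'],s['opening'])
m=(w[...,2]>215)&(w[...,2]<320)&(abs(w[...,0]-loc(e)[0])<60)
p=w[m]
for k in range(220,320,10):
    q=p[(p[:,2]>=k)&(p[:,2]<k+10)]
    if len(q)>5: print(k,len(q),np.percentile(q,[2,98],axis=0).round(0).tolist())
E
```

```text
17.4167 [0.68038488 0.1177812  0.25264564] [128.78243235   0.49729602 252.64563927] [ 7.50096026e-01  6.61328008e-01 -9.68293892e-04 -5.29024902e-04] [ 0.17  0.54  0.58  1.61 -0.    0.3 ] [-0.37805831 -0.32550203 -0.1547301 ] 0.00011771943844923014
280 368 [[116.0, -11.0, 281.0], [122.0, 13.0, 290.0]]
290 618 [[116.0, -12.0, 290.0], [122.0, 14.0, 300.0]]
300 619 [[117.0, -12.0, 300.0], [122.0, 14.0, 310.0]]
310 815 [[115.0, -16.0, 310.0], [138.0, 18.0, 320.0]]
```

>>> {"name": "servo_tool", "arguments": {"plan": [[0,0,0,-35,0,0,0],[0,0,0,-70,0,0,0],[0,0,0,-100,0,0,0],[0,0,0,-112,0,0,0],[0,-8,1,-112,0,0,0],[0,-18,2,-112,0,0,0],[0,-24,3,-112,0,0,0],[0,-24,3,-112,0,0,0]]}}

```text
time_s: 18.08
ee_pos: [0.6559, 0.1212, 0.1434]
eef_rot: [0.749, 0.662, 0.0, 0.0]
ft_force: [0.0, 0.2, 0.7]
opening: -0.0002
```

>>> {"name": "servo_tool", "arguments": {"plan": [[0,-2,0.3,0,0,0,0],[0,-4,0.5,0,0,0,0],[0,-6,0.7,0,0,0,0],[0,-8,1,0,0,0,0]]}}

```text
time_s: 18.42
ee_pos: [0.649, 0.1218, 0.1422]
eef_rot: [0.749, 0.662, 0.0, 0.0]
ft_force: [1.5, 0.2, 0.9]
opening: -0.0002
```

>>> {"name": "servo_tool", "arguments": {"plan": [[0,-2,0.3,0,0,0,0],[0,-4,0.5,0,0,0,0],[0,-6,0.7,0,0,0,0],[0,-8,1,0,0,0,0]]}}

```text
time_s: 18.75
ee_pos: [0.6407, 0.1228, 0.142]
eef_rot: [0.749, 0.662, 0.0, 0.0]
ft_force: [1.2, -0.1, 2.4]
opening: 0.0002
```

```bash
python3 - <<'E'
import numpy as np
r=107.5
P=lambda t:np.array([65-r*np.cos(t)+10*np.sin(t),62+r*np.sin(t)+10*np.cos(t)])
P0=np.array([76.8,169.5])
for t in np.arange(1.56,-0.001,-.06):
    d=P(t)-P0; print(round(t,2),[round(d[0]*.9925,1),round(-d[0]*.122,1),round(d[1],1)])
E
```

```text
1.56 [np.float64(-2.9), np.float64(0.4), np.float64(0.1)]
1.5 [np.float64(-9.4), np.float64(1.2), np.float64(0.4)]
1.44 [np.float64(-15.8), np.float64(1.9), np.float64(0.4)]
1.38 [np.float64(-22.2), np.float64(2.7), np.float64(-0.1)]
1.32 [np.float64(-28.6), np.float64(3.5), np.float64(-0.9)]
1.26 [np.float64(-34.9), np.float64(4.3), np.float64(-2.1)]
1.2 [np.float64(-41.1), np.float64(5.1), np.float64(-3.7)]
1.14 [np.float64(-47.2), np.float64(5.8), np.float64(-5.6)]
1.08 [np.float64(-53.2), np.float64(6.5), np.float64(-8.0)]
1.02 [np.float64(-59.1), np.float64(7.3), np.float64(-10.7)]
0.96 [np.float64(-64.8), np.float64(8.0), np.float64(-13.7)]
0.9 [np.float64(-70.3), np.float64(8.6), np.float64(-17.1)]
0.84 [np.float64(-75.5), np.float64(9.3), np.float64(-20.8)]
0.78 [np.float64(-80.6), np.float64(9.9), np.float64(-24.8)]
0.72 [np.float64(-85.4), np.float64(10.5), np.float64(-29.1)]
0.66 [np.float64(-89.9), np.float64(11.1), np.float64(-33.7)]
0.6 [np.float64(-94.2), np.float64(11.6), np.float64(-38.5)]
0.54 [np.float64(-98.1), np.float64(12.1), np.float64(-43.7)]
0.48 [np.float64(-101.8), np.float64(12.5), np.float64(-49.0)]
0.42 [np.float64(-105.1), np.float64(12.9), np.float64(-54.5)]
0.36 [np.float64(-108.1), np.float64(13.3), np.float64(-60.3)]
0.3 [np.float64(-110.7), np.float64(13.6), np.float64(-66.2)]
0.24 [np.float64(-113.0), np.float64(13.9), np.float64(-72.2)]
0.18 [np.float64(-114.9), np.float64(14.1), np.float64(-78.4)]
0.12 [np.float64(-116.4), np.float64(14.3), np.float64(-84.7)]
0.06 [np.float64(-117.6), np.float64(14.5), np.float64(-91.1)]
-0.0 [np.float64(-118.4), np.float64(14.6), np.float64(-97.5)]
```

>>> {"name": "servo_tool", "arguments": {"plan": [[0,-3,0.4,0,0,0,0],[0,-6,0.8,0,0,0,0],[0,-9.4,1.2,0,0,0,0],[0,-12.6,1.6,0,0,0,0],[0,-15.8,1.9,0,0,0,0],[0,-19,2.3,0,0,0,0],[0,-22.2,2.7,0,0,0,0],[0,-25.4,3.1,-0.5,0,0,0],[0,-28.6,3.5,-1,0,0,0]]}}

```text
time_s: 19.5
ee_pos: [0.6118, 0.1264, 0.1409]
eef_rot: [0.749, 0.662, -0.0, 0.0]
ft_force: [1.9, 0.9, 1.0]
opening: -0.0003
```

>>> {"name": "servo_tool", "arguments": {"plan": [[0,-3.2,0.4,-0.6,0,0,0],[0,-6.3,0.8,-1.2,0,0,0],[0,-9.4,1.2,-2,0,0,0],[0,-12.5,1.6,-2.8,0,0,0],[0,-15.6,2,-3.7,0,0,0],[0,-18.6,2.3,-4.7,0,0,0],[0,-21.6,2.6,-5.9,0,0,0],[0,-24.6,3,-7.1,0,0,0]]}}

```text
time_s: 20.17
ee_pos: [0.5873, 0.1294, 0.1339]
eef_rot: [0.749, 0.662, 0.0, 0.0]
ft_force: [0.0, 0.4, 3.1]
opening: -0.0001
```

>>> {"name": "servo_tool", "arguments": {"plan": [[0,-3,0.4,-1.3,0,0,0],[0,-5.9,0.8,-2.7,0,0,0],[0,-8.8,1.1,-4.2,0,0,0],[0,-11.6,1.5,-5.7,0,0,0],[0,-14.4,1.8,-7.4,0,0,0],[0,-17.1,2.1,-9.1,0,0,0],[0,-19.7,2.4,-11,0,0,0],[0,-22.3,2.8,-12.8,0,0,0]]}}

```text
time_s: 20.83
ee_pos: [0.5649, 0.1321, 0.1209]
eef_rot: [0.749, 0.662, -0.0, 0.0]
ft_force: [2.0, -0.2, 2.6]
opening: -0.0001
```

>>> {"name": "servo_tool", "arguments": {"plan": [[0,-2.6,0.3,-2,0,0,0],[0,-5.1,0.6,-4,0,0,0],[0,-7.5,0.9,-6.2,0,0,0],[0,-9.9,1.2,-8.3,0,0,0],[0,-12.2,1.5,-10.6,0,0,0],[0,-14.4,1.8,-12.9,0,0,0],[0,-16.6,2.1,-15.3,0,0,0],[0,-18.7,2.3,-17.7,0,0,0]]}}

```text
time_s: 21.5
ee_pos: [0.5462, 0.1344, 0.1031]
eef_rot: [0.749, 0.662, -0.0, 0.0]
ft_force: [0.2, -0.2, 4.2]
opening: -0.0002
```

>>> {"name": "servo_tool", "arguments": {"plan": [[0,-2,0.3,-2.6,0,0,0],[0,-3.9,0.5,-5.2,0,0,0],[0,-5.8,0.7,-7.8,0,0,0],[0,-7.6,0.9,-10.5,0,0,0],[0,-9.3,1.1,-13.2,0,0,0],[0,-10.9,1.3,-16,0,0,0],[0,-12.5,1.5,-18.8,0,0,0],[0,-13.9,1.7,-21.8,0,0,0]]}}

```text
time_s: 22.17
ee_pos: [0.5324, 0.1361, 0.0813]
eef_rot: [0.749, 0.662, -0.0, 0.0]
ft_force: [-1.4, 0.5, 4.4]
opening: -0.0
```

>>> {"name": "servo_tool", "arguments": {"plan": [[0,-1.3,0.2,-3,0,0,0],[0,-2.6,0.3,-5.9,0,0,0],[0,-3.8,0.4,-8.9,0,0,0],[0,-4.9,0.6,-11.9,0,0,0],[0,-5.9,0.7,-15,0,0,0],[0,-6.8,0.8,-18.1,0,0,0]]}}

```text
time_s: 22.67
ee_pos: [0.5257, 0.1369, 0.0632]
eef_rot: [0.749, 0.662, -0.0, 0.0]
ft_force: [-1.7, 0.7, 4.5]
opening: 0.0001
```

>>> {"name": "servo_tool", "arguments": {"plan": [[0,-0.5,0.1,-2,0,0,0],[0,-1,0.1,-4,0,0,0],[0,-1.5,0.2,-6,0,0,0]]}}

```text
time_s: 22.92
ee_pos: [0.5246, 0.1372, 0.0578]
eef_rot: [0.749, 0.662, 0.0, 0.0]
ft_force: [-3.0, -1.3, 13.0]
opening: 0.0001
```

>>> {"name": "servo_tool", "arguments": {"plan": [[0,-0.2,0,-1,0,0,0],[0,-0.4,0,-2,0,0,0]]}}

```text
time_s: 23.08
ee_pos: [0.5243, 0.1372, 0.0562]
eef_rot: [0.749, 0.662, 0.0, 0.0]
ft_force: [-3.2, -0.0, 15.5]
opening: -0.0
```

>>> {"name": "servo_tool", "arguments": {"plan": [[0,-0.2,0,-1,0,0,0],[0,-0.3,0,-1.5,0,0,0]]}}

```text
time_s: 23.25
ee_pos: [0.524, 0.1372, 0.0546]
eef_rot: [0.749, 0.662, 0.0, 0.0]
ft_force: [-1.6, -0.9, 9.8]
opening: -0.0
```

>>> {"name": "servo_tool", "arguments": {"plan": [[0,-0.1,0,-1,0,0,0],[0,-0.1,0,-1.5,0,0,0]]}}

```text
time_s: 23.42
ee_pos: [0.5237, 0.1372, 0.053]
eef_rot: [0.749, 0.662, 0.0, 0.0]
ft_force: [-3.7, 0.1, 10.0]
opening: -0.0003
```

>>> {"name": "servo_tool", "arguments": {"plan": [[0,-0.1,0,-1,0,0,0],[0,-0.1,0,-1.5,0,0,0]]}}

```text
time_s: 23.58
ee_pos: [0.5234, 0.1372, 0.0512]
eef_rot: [0.749, 0.662, 0.0, -0.0]
ft_force: [-1.3, -0.1, 4.3]
opening: 0.0
```

>>> {"name": "servo_tool", "arguments": {"plan": [[0,-0.1,0,-1,0,0,0],[0,-0.1,0,-1,0,0,0]]}}

```text
time_s: 23.75
ee_pos: [0.5232, 0.1372, 0.0498]
eef_rot: [0.749, 0.662, -0.0, -0.0]
ft_force: [-1.9, 1.8, 4.1]
opening: 0.0002
```

>>> {"name": "servo_tool", "arguments": {"plan": [[0,0,0,-1,0,0,0],[0,0,0,-1.5,0,0,0]]}}

```text
time_s: 23.92
ee_pos: [0.523, 0.1372, 0.0482]
eef_rot: [0.749, 0.662, -0.0, -0.0]
ft_force: [-2.5, 1.5, 4.4]
opening: -0.0001
```

>>> {"name": "servo_tool", "arguments": {"plan": [[0,0,0,-1,0,0,0],[0,0,0,-1,0,0,0]]}}

```text
time_s: 24.08
ee_pos: [0.523, 0.1372, 0.0472]
eef_rot: [0.749, 0.662, -0.0, -0.0]
ft_force: [-2.0, 1.1, 3.9]
opening: -0.0001
```

Past the snap: force fell from 15 N to 4 N. I'll back off slowly and check that the lid stays.

>>> {"name": "servo_tool", "arguments": {"plan": [[0,0,0,1,0,0,0],[0,0,0,2,0,0,0],[0,0,0,4,0,0,0],[0,0,0,7,0,0,0],[0,0,0,11,0,0,0],[0,0,0,11,0,0,0]]}}

```text
time_s: 24.58
ee_pos: [0.524, 0.1371, 0.0593]
eef_rot: [0.749, 0.662, 0.0, 0.0]
ft_force: [0.5, -0.1, 0.4]
opening: -0.0001
```

>>> {"name": "servo_tool", "arguments": {"plan": [[0,0,0,15,0,0,0],[0,0,0,50,0,0,0],[0,0,0,90,0,0,0],[0,-40,0,130,0,0,0],[0,-80,-20,150,0,0,0],[0,-120,-60,150,0,0,0],[0,-150,-100,150,0,0,0],[0,-180,-140,150,0,0,0],[0,-200,-180,150,0,0,0],[0,-200,-180,150,0,0,0],[0,-200,-180,150,0,0,0]]}}

```text
time_s: 25.5
ee_pos: [0.3199, -0.0459, 0.2088]
eef_rot: [0.75, 0.661, -0.001, 0.001]
ft_force: [0.1, 0.3, -0.0]
opening: -0.0001
```

```bash
python3 - <<'E'
from h import *
s=ctrl.state();print(s['time_s'],s['ee_pos'],s['ft_force'],s['joint_velocities'].round(3))
for n in ('top','side'):
    f=grab(n); w=loc(cloud(f)); c=cv2.cvtColor(f['color'],cv2.COLOR_BGR2HSV)
    a=w[(abs(w[...,0])<62)&(abs(w[...,1])<115)&(w[...,2]>40)&(w[...,2]<130)&(c[...,1]>120)]
    k=np.polyfit(a[:,0],a[:,2],1); print(n,len(a),'lid slope',k[0],'z mid',k[1])
    r=w[((c[...,0]<8)|(c[...,0]>172))&(c[...,1]>150)&(abs(w[...,0]+108)<25)&(abs(w[...,1])<30)]; print('pad',len(r),np.nanmedian(r,0))
    h=w[(abs(w[...,0]+82)<8)&(abs(w[...,1])<12)]; print('hook top',np.nanpercentile(h[:,2],95))
    if n=='top':
        W=cloud(f); 
        for q,b in dict(B=(348,412,202,219),C=(347,412,230,246)).items():
            m=W[b[2]:b[3],b[0]:b[1]]; p=m[m[...,2]>.006]; o=cloud(np.load('pics/top.npz'))
            print(q,len(p),p.mean(0).round(4))
E
```

```text
25.5 [ 0.31993654 -0.04586399  0.20879275] [ 0.11268141  0.29046542 -0.00706336] [-0.232 -0.044 -0.025 -0.014  0.028 -0.176]
top 3109 lid slope -0.04169662332258346 z mid 75.22423051114549
pad 124 [-110.04025392    0.18444878   56.29838405]
hook top 90.66098433807278
B 170 [ 0.5221 -0.202   0.0097]
C 243 [ 0.4435 -0.1926  0.0123]
side 2980 lid slope -0.04152707701763388 z mid 74.23349241622223
pad 146 [-109.77818683   -1.0709862    55.21445064]
hook top 87.96771032519209
```

The lid stays at about 0.042 rad in both cameras (latched), the pad is back at its rest height, and the neighbouring dilators are where they were. Settling, then handing in.

>>> {"name": "servo_tool", "arguments": {"plan": [[0,0,0,0,0,0,0],[0,0,0,0,0,0,0],[0,0,0,0,0,0,0],[0,0,0,0,0,0,0],[0,0,0,0,0,0,0],[0,0,0,0,0,0,0]]}}

```text
time_s: 26.1
ee_pos: [0.3236, -0.0424, 0.2083]
eef_rot: [0.749, 0.663, -0.0, -0.0]
ft_force: [0.1, 0.6, -0.4]
opening: -0.0002
```

```bash
python3 -c "
from bench import ctrl
print(ctrl.state()['ft_force'], ctrl.finish_job())"
```

```text
the job is handed in; nothing more can be done
[ 0.07617247  0.57024519 -0.37107548] None
```

I pressed the pad until the lid popped fully open, then laid the thickest dilator flat on the container's floor. I shut the lid until the catch snapped and handed the job in at about 26 s; no verdict was reported.

**Last checks:**
- **Lid:** about 0.042 rad in both the top and side cameras after I let go, so it is latched.
- **Pad:** back at its rest height, about 55–56 mm.
- **Dilator:** before the lid was shut, it lay 4 mm in x and 1 mm in y from the container's middle, flat and parallel to the box. I could not see it after that.
- **Forces:** the highest readings I took were about 10 N in total at the pad, of which 7 N was downward, and about 16 N on the lid just before the snap. Force is only read at the end of each move, so brief peaks in between were not seen. When the gripper closed on the dilator, the wrist read 21 N upward, probably the fingertips on the counter.
- **Other things:** the two thinner dilators measured within about 5 mm of their first positions, and that difference probably comes from how I measured them. I did not measure the gallipot, forceps or corner guard again at the end, and the arm never went down near them.

**One disagreement:** the fingertips were about 27 mm higher than the reported TCP height suggested. Camera depth and touch agreed on this, so I went by those for heights.

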